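Lock a garden cart's drawbar pin with a spring cotter

TASK

Couple the garden cart's drawbar: push the clevis pin fully home until its head sits against the bracket, then take the spring cotter out of the wooden block and push its straight leg down through the pin's cross hole until its bow has snapped over the side of the pin and its stop ring rests on the pin. Feel your way: ease the pin and the cotter in with light pushes of at most 25 N or so, do not ram or force them. Let go of the cotter and leave the other hardware in the block and the tin and the cactus in its pot alone.

Things in the scene. Friction and masses are not known exactly. Their poses are not given: they have to be found in the camera images.
- coupling: Green steel clevis bracket fixed to the bench, base plate 100 x 130 x 8 mm; two cheeks 32 mm wide, outer faces at y = -23 and +23 mm, tops at 96 mm. A drawbar 22 mm thick runs from between them to +x for 190 mm at the pin's height. Origin: centre of the plate's underside. The clevis pin lies along the y axis 80 mm above the bench: head at -y, end with cross hole at +y. Yaw within 0.45 rad.
- pin (a joint): How far the clevis pin has been slid along the coupling's +y, m: 0 fully drawn out, 0.028 fully home (head against the cheek, a hard stop). It starts between 0 and 0.012 and slides with about 8 N of friction; it stays where it is left.
- pin_head (a point): Centre of the outer (-y) face of the pin's head, a steel disc 32 mm in diameter and 8 mm thick with its axis along the coupling's y. It is pushed towards the coupling's +y. Axes as the coupling's.
- pin_mid (a point): A point on the axis of the 22 mm pin, 45 mm from the coupling's middle when the pin is home (22 mm outside the cheek). Axes as the coupling's. The vertical cross hole, 7.5 mm wide, right through, lies not exactly here but at an unknown place up to 8 mm either way along the pin (y), at x = 0; the pin ends 16 mm past the hole. The hole's mouth is on the crest of the pin, 11 mm above its axis.
- clip_coil (a point): Centre of the spring cotter's double coil, to grip: 10 mm thick along y, 26 mm in diameter, about 109 mm above the bench. The cotter, 113 mm tall, 80 g, stands leg down in a hole of the block, leaning a little. Axes: x from the leg to the bow, z up along the leg. Straight leg: 6 mm thick, flat tip, axis 8 mm on the -x side of this point, tip 100 mm below it, stop ring's underside 31 mm below it.
- clip: The same spring cotter; origin at the tip of its straight leg, axes as for its coil. The leg goes straight down and the bow lies across the pin, on either side of it (the coupling's +x or -x), not along it.
- clip_stop (a point): Point on the leg's axis at the underside of the stop ring, 69 mm above the leg's tip; it lies 11 mm above the pin's axis when the cotter is fully in.
- bow (a joint): How far the bow is sprung open, rad: 0 at rest, up to 0.1 as its hump passes the pin's widest part, nearly 0 once snapped over; passing takes 5 to 15 N. The bow is a 5 mm spring wire hanging from the coil on the leg's +x side; its hump, nearest the leg, is 55 mm below the coil, its end flares to 20 mm from the leg, 68 mm below the coil.
- block: Drilled block of wood, 50 x 160 x 35 mm, fixed; origin: centre of its underside. Three holes 7 mm wide and 26 mm deep along its y axis, 55 mm apart; each holds one piece of hardware standing upright, in any order.
- bolt_top (a point): Top of a small bolt with a round head that stands in the block, top about 56 mm above the bench: leave it there.
- stud_top (a point): Top of a small flanged stud that stands in the block, top about 56 mm above the bench: leave it there.
- cactus: Terracotta pot, 76 mm wide, with a small cactus, 120 mm tall: leave it standing. Origin: centre of its underside.
- tin: Open metal tin, 70 mm wide, 70 mm tall: leave it standing. Origin: centre of its underside.

How it is judged:
By the outcome, as a careful person would: the job done as asked, in the order asked, and still so for the second after the job is handed in, with the robot touching nothing.
It also fails if it takes over 72 s, if anything falls off the work surface, if the arm or the gripper's body presses on something with over 40 N, if the wrist force passes 120 N, or if a joint passes its speed limit or range.

ROBOT

A 7-joint arm with a two-finger parallel gripper is mounted at the origin on the work surface. World frame = base frame: x ahead of the robot, y to its left, z up, the work surface at z = 0. Lengths are in m, angles in rad, forces in N, time in s.
With the tool pointing down it reaches from about 0.425 to 0.95 m from the base axis. Payload 16.7 kg.
Tool frame: the origin (TCP) lies on the centre line of the jaws, within the pads' length; the fingertips stand 22 mm ahead of it and the grasp point (between the pads) lies 3 mm ahead of it; z points along the fingers, y is the direction in which the jaws open and shut (so a half turn about z gives the same grasp; the last joint's range is limited). The gripper opens to 94 mm and grips with 3 to 60 N. Pads are 16 mm wide; open, the fingers measure 119 mm over their backs; the gripper's body (75 mm by 177 mm) begins 78 mm behind the grasp point.
Start: joints at [1.105, 0.426, 0.074, 1.606, -0.034, 1.111, -0.067], TCP at [0.21, -0.641, 0.227] pointing down, gripper open.
Joint ranges: [-2.85, 2.85], [-0.5, 2.14], [-1.23, 1.37], [0.21, 2.46], [-1.02, 4.16], [0.16, 2.05], [-2.73, 2.73]. Speed limits (rad/s): [1.89, 1.89, 2.39, 2.39, 3.01, 3.01, 3.01].

INTERFACE

Orientations are given as a unit quaternion [x, y, z, w].
In Python, from bench import sensors, imaging, env gives the robot as it stands.
- The arm moves only by the shell command python3 -m crank 'ROWS' [FORCE]. ROWS is text: rows parted by semicolons, each of 7 numbers parted by spaces: the shift along the tool's x, y, z in m, then the turn, a rotation vector about the tool's x, y, z in units of 6 degrees (1.0 is 6 degrees), then the opening, from -1 (shut) to 1 (fully open). A call has 1 to 12 rows; each row shifts and turns the commanded pose from where the row before left it, along the tool's axes as they then stand; what a row does not reach is not made up. A row lasts 1/8 s, in which the tool goes at most 62.5 mm and 10.7 degrees, less where a joint would pass 70% of its speed; a pose out of reach is approached as far as the arm can. A call is refused whole if a number of a shift passes 0.0625 or a number of a turn 1, either way. A call with a gripper value outside its range is refused whole. The fingers move at their own pace and stop on an object; FORCE is the grip in N (left out, the last holds). Time passes only in rows, so rows that do not move let the fingers close. It gives the time, the measured TCP pose, the force and the opening at its end, in the units of the state.
- sensors.sense(): the state, without advancing time (a new reading comes with each control period).
- imaging.read_camera(name): name is "side" or "top"; returns the picture (400x640x3 uint8, red, green, blue); there is no depth.
- imaging.get_calibration(name): a dict with "intrinsics" (3x3 intrinsics, pixels), "R" (3x3) and "t" (3): a world point X has camera coordinates R X + t. Camera axes: x right, y down, z forward; pixel columns grow to the right and rows downward; lengths in m; the calibration is good to about 2 mm. A picture is of the moment at which its call begins. get_calibration takes no time and is no camera call.
- env.job_done(): hands the job in, once; it reports no verdict.
The state is a dict: "t": time; "joints": joint angles; "qd": joint speeds; "joint_efforts": joint torques, N m; "ee_pos": TCP position; "orientation": TCP orientation; "wrist_force": force on the tool from outside, world axes, zero at the start; "torque": the same for the moment, N m; "opening": finger opening in m.
Only numpy, scipy, OpenCV 4.12 (cv2) and the standard library are available. Lean on these libraries where they do the work, as an engineer would, in place of code of your own. Each camera call takes 0.05 s, during which the arm holds its last target. There are 200 camera calls.

## Working session

There is one attempt and no reset: what is moved stays moved. The work goes in short steps, Python scripts to look and compute and a shell command to move; the robot and the scene stay as the last step left them, time stands still between calls to the robot, and variables do not carry over. Pictures are saved under pics/ and viewed, about 8 in all and at most 12, crops included, and the job is handed in when it is done.

```bash
mkdir -p pics; ls
python3 - <<'E'
from bench import sensors, imaging
import cv2,numpy as np
np.set_printoptions(precision=4,suppress=True)
print(sensors.sense())
for n in("side","top"):
    im=imaging.read_camera(n); cv2.imwrite(f"pics/{n}0.png",im[...,::-1]); c=imaging.get_calibration(n); print(n,c, -c["R"].T@c["t"])
E
```

```text
pics
{'t': 0.0, 'joints': array([ 1.1045,  0.4267,  0.0739,  1.6066, -0.0341,  1.1108, -0.0671]), 'qd': array([-0.0005,  0.0012,  0.0009, -0.0003, -0.0021, -0.0001, -0.    ]), 'joint_efforts': array([  0.0023, -93.5816,   3.6682, -45.4193,  -0.0486,   0.02  ,
         0.0001]), 'ee_pos': array([ 0.2101, -0.641 ,  0.2268]), 'orientation': array([ 0.9875,  0.1577, -0.0002, -0.0006]), 'wrist_force': array([0.5813, 0.4389, 0.4492]), 'torque': array([-0.0558, -0.0467,  0.0035]), 'opening': 0.09416498505379081}
side {'intrinsics': array([[443.6154,   0.    , 319.3091],
       [  0.    , 443.6154, 201.2689],
       [  0.    ,   0.    ,   1.    ]]), 'R': array([[ 0.98  , -0.1987,  0.0039],
       [-0.1103, -0.5599, -0.8212],
       [ 0.1654,  0.8043, -0.5707]]), 't': array([-0.4731,  0.1342,  0.9943])} [ 0.3141 -0.8186  0.6794]
top {'intrinsics': array([[450.8614,   0.    , 312.7615],
       [  0.    , 450.8614, 204.7827],
       [  0.    ,   0.    ,   1.    ]]), 'R': array([[-0.0046, -1.    ,  0.0013],
       [-0.9808,  0.0043, -0.1948],
       [ 0.1948, -0.0021, -0.9808]]), 't': array([0.0096, 0.4915, 1.0705])} [0.2736 0.0098 1.1457]
```

View pics/side0.png

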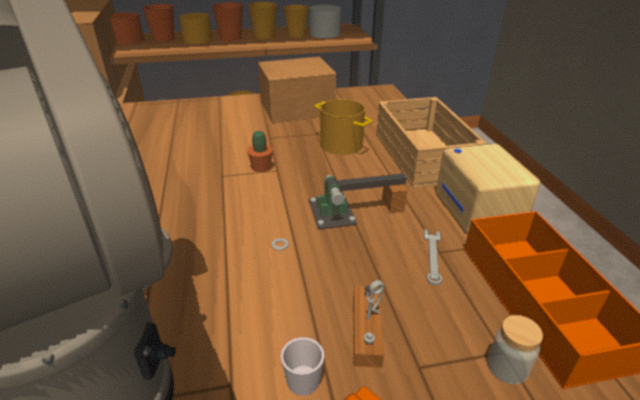

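View pics/top0.png

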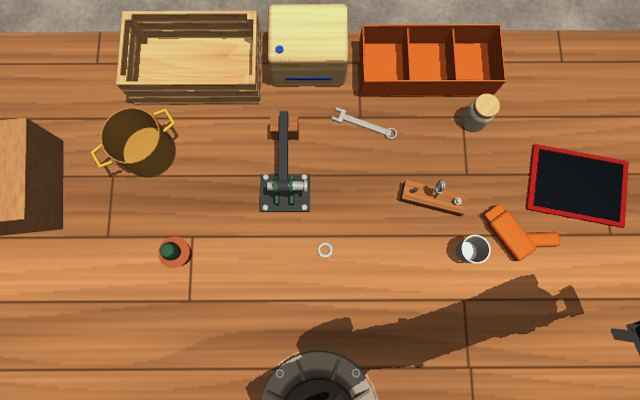

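Side view: coupling near (335,205), pin head (338,195) facing the camera, block (370,325), cotter coil (375,287). Top view: coupling (285,190), pin along the row at 186, block (432,197) with the cotter at about (440,186). Next, zoomed crops.

Run:
```python
import cv2,numpy as np
s=cv2.imread("pics/side0.png");t=cv2.imread("pics/top0.png")
f=lambda im,x,y,w,h,k:cv2.resize(im[y:y+h,x:x+w],None,fx=k,fy=k,interpolation=cv2.INTER_CUBIC)
a=f(t,255,170,66,50,6);b=f(t,395,165,66,50,6);c=f(s,300,165,66,50,6);d=f(s,340,275,66,50,6)
cv2.imwrite("pics/z0.png",np.vstack([np.hstack([a,b]),np.hstack([c,d])]))
```

```text
(no output)
```

View pics/z0.png

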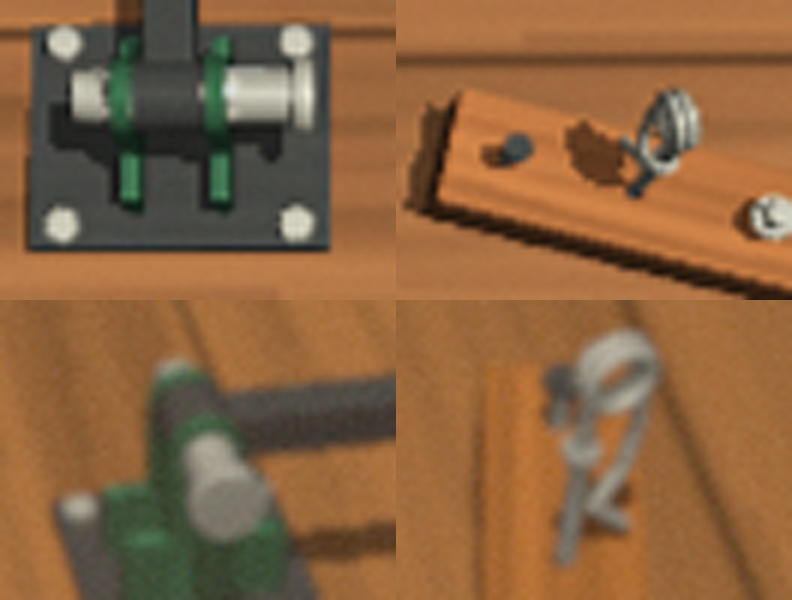

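```bash
cat > h.py <<'E'
import numpy as np,cv2
from bench import imaging,sensors
np.set_printoptions(precision=4,suppress=True)
C={n:imaging.get_calibration(n) for n in("side","top")}
def ray(n,p):
    c=C[n];d=c["R"].T@np.linalg.inv(c["intrinsics"])@[p[0],p[1],1];return -c["R"].T@c["t"],d/np.linalg.norm(d)
def plane(n,p,z):
    o,d=ray(n,p);return o+d*(z-o[2])/d[2]
def tri(ps,pt):
    o1,d1=ray("side",ps);o2,d2=ray("top",pt)
    s=np.linalg.lstsq(np.c_[d1,-d2],o2-o1,rcond=None)[0];a=o1+d1*s[0];b=o2+d2*s[1]
    return (a+b)/2,np.linalg.norm(a-b)
def proj(n,X):
    c=C[n];q=c["intrinsics"]@(c["R"]@np.array(X)+c["t"]);return q[:2]/q[2]
def cr(x,y,x0,y0,k=6,ox=0,oy=0): return ((x-ox+.5)/k-.5+x0,(y-oy+.5)/k-.5+y0)
E
python3 - <<'E'
from h import *
T1=lambda x,y:cr(x,y,255,170); T2=lambda x,y:cr(x,y,395,165,6,396,0)
S1=lambda x,y:cr(x,y,300,165,6,0,300); S2=lambda x,y:cr(x,y,340,275,6,396,300)
print("bolts",[plane("top",T1(*p),.012) for p in[(65,43),(296,41),(297,222),(62,224)]])
print("pin ends",plane("top",T1(70,95),.08),plane("top",T1(314,95),.08),"cheeks",plane("top",T1(107,95),.09),plane("top",T1(230,95),.09))
print("head",tri(S1(230,502),T1(314,95)), plane("side",S1(230,502),.08))
print("coil",tri(S2(617,368),T2(669,130)),plane("top",T2(669,130),.109),plane("side",S2(617,368),.109))
print("bowend",tri(S2(625,520),T2(627,147)))
print("leg",tri(S2(565,560),T2(635,188)),plane("side",S2(565,560),.035))
print("ring",plane("side",S2(580,452),.078))
print("bolt",tri(S2(560,380),T2(518,145)),"stud",plane("top",T2(770,215),.056))
print("cactus",plane("top",(172,252),.06),"tin",plane("top",(475,249),.07))
E
```

```text
bolts [array([0.5734, 0.1298, 0.012 ]), array([0.5739, 0.0299, 0.012 ]), array([0.4941, 0.0296, 0.012 ]), array([0.4937, 0.1299, 0.012 ])]
pin ends [0.5337 0.1203 0.08  ] [0.5333 0.0214 0.08  ] cheeks [0.5312 0.1044 0.09  ] [0.531 0.055 0.09 ]
head (array([0.5317, 0.0214, 0.0861]), np.float64(0.00010325831285716745)) [0.5339 0.03   0.08  ]
coil (array([ 0.5239, -0.2934,  0.111 ]), np.float64(0.0030840227606442243)) [ 0.5228 -0.2937  0.109 ] [ 0.5263 -0.2913  0.109 ]
bowend (array([ 0.532 , -0.2946,  0.0451]), np.float64(0.0019886214937390213))
leg (array([ 0.5142, -0.299 ,  0.0366]), np.float64(0.0021758581690704995)) [ 0.5135 -0.2978  0.035 ]
ring [ 0.5165 -0.2938  0.078 ]
bolt (array([ 0.5274, -0.2456,  0.0582]), np.float64(0.0030899164003450885)) stud [ 0.4994 -0.3487  0.056 ]
cactus [0.3749 0.3463 0.06  ] tin [ 0.3779 -0.3793  0.07  ]
```

```bash
python3 -m crank '0 0 0 0 0 0.76 -1;0 0 0 0 0 0.76 -1;0 0 0 0 0 0.76 -1;0 0 0 0 0 0.75 -1' 30; python3 -m crank '0.027 -0.05 0 0 0 0 -1;0.027 -0.05 0 0 0 0 -1;0.027 -0.05 0 0 0 0 -1;0.027 -0.05 0 0 0 0 -1;0.027 -0.05 0 0 0 0 -1;0.027 -0.05 0 0 0 0 -1;0.027 -0.05 0 0 0 0 -1;0.027 -0.05 0 0 0 0 -1;0.027 -0.05 0 0 0 0 -1;0.027 -0.05 0 0 0 0 -1;0.027 -0.05 0 0 0 0 -1;0.027 -0.05 0 0 0 0 -1'
```

```text
t: 0.6
ee_pos: [0.2102, -0.6411, 0.227]
orientation: [1.0, -0.002, -0.0, -0.0]
wrist_force: [-0.7, -0.2, -0.6]
opening: 0.0574
t: 2.1
ee_pos: [0.5351, -0.0399, 0.2274]
orientation: [1.0, -0.0, -0.0, 0.0]
wrist_force: [0.7, -0.1, -0.0]
opening: 0.0004
```

```bash
python3 -m crank '-0.0015 0 0.035 0 0 0 -1;0 0 0.035 0 0 0 -1;0 0 0.035 0 0 0 -1;0 0 0.034 0 0 0 -1;0 -0.02 0 0 0 0 -1;0 -0.015 0 0 0 0 -1;0 -0.005 0 0 0 0 -1;0 0 0 0 0 0 -1;0 -0.003 0 0 0 0 -1;0 -0.003 0 0 0 0 -1;0 -0.002 0 0 0 0 -1;0 0 0 0 0 0 -1'
```

```text
t: 3.6
ee_pos: [0.5331, 0.0065, 0.0885]
orientation: [1.0, -0.0, 0.0, -0.0]
wrist_force: [1.0, -0.2, -0.0]
opening: 0.0003
```

```bash
for i in 1; do python3 -m crank '0 -0.002 0 0 0 0 -1;0 -0.002 0 0 0 0 -1;0 -0.002 0 0 0 0 -1;0 0 0 0 0 0 -1'; done;  python3 -m crank '0 -0.002 0 0 0 0 -1;0 -0.002 0 0 0 0 -1;0 -0.002 0 0 0 0 -1;0 -0.002 0 0 0 0 -1'; python3 -m crank '0 -0.002 0 0 0 0 -1;0 -0.002 0 0 0 0 -1;0 -0.002 0 0 0 0 -1'
```

```text
t: 4.1
ee_pos: [0.5331, 0.0116, 0.0885]
orientation: [1.0, -0.001, -0.0, 0.0]
wrist_force: [0.3, -5.3, 0.3]
opening: 0.0008
t: 4.6
ee_pos: [0.5331, 0.0191, 0.0885]
orientation: [1.0, -0.001, -0.0, 0.001]
wrist_force: [-0.5, -8.2, 1.7]
opening: 0.0007
t: 4.97
ee_pos: [0.5331, 0.0251, 0.0885]
orientation: [1.0, -0.001, -0.0, 0.001]
wrist_force: [-0.1, -8.4, 1.2]
opening: 0.0001
```

```bash
python3 -m crank '0 -0.002 0 0 0 0 -1;0 -0.002 0 0 0 0 -1;0 -0.002 0 0 0 0 -1;0 -0.001 0 0 0 0 -1'; python3 -m crank '0 -0.001 0 0 0 0 -1;0 -0.001 0 0 0 0 -1'; python3 -m crank '0 -0.001 0 0 0 0 -1;0 -0.001 0 0 0 0 -1'
```

```text
t: 5.48
ee_pos: [0.5331, 0.0321, 0.0885]
orientation: [1.0, -0.001, -0.0, 0.001]
wrist_force: [0.5, -8.2, 2.3]
opening: 0.0003
t: 5.72
ee_pos: [0.5331, 0.0341, 0.0885]
orientation: [1.0, -0.001, -0.0, 0.001]
wrist_force: [0.3, -7.6, 2.2]
opening: 0.0006
t: 5.98
ee_pos: [0.533, 0.0361, 0.0885]
orientation: [1.0, -0.001, -0.0, 0.001]
wrist_force: [0.6, -8.2, 2.1]
opening: 0.0006
```

```bash
python3 -m crank '0 -0.0005 0 0 0 0 -1;0 -0.0005 0 0 0 0 -1'; python3 -m crank '0 -0.0005 0 0 0 0 -1;0 -0.0005 0 0 0 0 -1'
```

```text
t: 6.22
ee_pos: [0.5331, 0.0371, 0.0885]
orientation: [1.0, -0.001, -0.0, 0.001]
wrist_force: [0.0, -9.0, 2.2]
opening: 0.0005
t: 6.48
ee_pos: [0.5331, 0.038, 0.0885]
orientation: [1.0, -0.001, -0.0, 0.001]
wrist_force: [0.4, -8.6, 2.1]
opening: 0.0005
```

```bash
python3 -m crank '0 -0.0005 0 0 0 0 -1;0 -0.0005 0 0 0 0 -1'
```

```text
t: 6.72
ee_pos: [0.5331, 0.0385, 0.0885]
orientation: [1.0, -0.001, -0.0, 0.001]
wrist_force: [-0.1, -12.1, 2.3]
opening: 0.0005
```

Force is rising: the stop seems reached. A little more to confirm.

```bash
python3 -m crank '0 -0.0004 0 0 0 0 -1;0 -0.0004 0 0 0 0 -1'; python3 -m crank '0 0.02 0 0 0 0 -1;0 0.04 0 0 0 0 -1;0 0 -0.06 0 0 0 -1;0 0 -0.06 0 0 0 -1;0 0 0 0 0 0 -1'
python3 - <<'E'
from h import *
for i in range(1):
    t=imaging.read_camera("top")[...,::-1];s=imaging.read_camera("side")[...,::-1]
cv2.imwrite("pics/t1.png",t);cv2.imwrite("pics/s1.png",s)
f=lambda im,x,y,w,h,k:cv2.resize(im[y:y+h,x:x+w],None,fx=k,fy=k,interpolation=cv2.INTER_CUBIC)
cv2.imwrite("pics/z1.png",np.vstack([f(t,257,175,50,25,12),f(s,305,165,50,25,12)]))
g=cv2.cvtColor(t,cv2.COLOR_BGR2GRAY)
y0=.0798
for y in(.0798+.061,.0798-.031,.0798+.045): print(proj("top",(.534,y,.091)))
print(g[183:190,258:312])
E
```

```text
t: 6.98
ee_pos: [0.533, 0.0386, 0.0885]
orientation: [1.0, -0.001, -0.0, 0.001]
wrist_force: [0.1, -15.9, 3.8]
opening: 0.0006
t: 7.6
ee_pos: [0.5353, -0.0186, 0.213]
orientation: [1.0, -0.0, 0.004, 0.0]
wrist_force: [0.2, -0.6, -1.5]
opening: 0.0003
[257.2622 184.2498]
[295.497  184.0909]
[263.9127 184.2222]
[[101 100  72  69  80  87  98 102 101 100 101 101 104 103 106  64  50  50
   55  45  40  41  39  41  40  43  40  41  40  39  46  52  51  46  79 105
  114  92  50  37  38  39  41  40  39  40  42  43  40  39  39  38  49  49]
 [108 108  75  58  61  72 100 110 109 108 107 108 108 110 112  69  52  51
   62  47  43  43  43  41  42  41  43  42  41  41  64  59  55  52  81 112
  120  94  51  38  39  40  39  41  40  43  40  40  41  41  41  37  49  47]
 [111 112  74  53  48  60 111 120 121 118 117 122 119 122 123  76  54  54
   70  52  44  45  42  44  45  45  45  44  45  41  77  65  55  53  82 114
  127  99  51  38  40  41  40  41  39  40  38  42  37  41  40  38  53  50]
 [110 111  84  65  52  52 105 116 115 116 115 115 116 115 118  75  53  54
   67  51  43  41  43  42  44  43  44  45  44  41  75  61  55  52  79 112
  123  97  53  38  39  40  41  38  41  40  42  42  40  39  38  39  59  50]
 [107 106  89  86  82  90 105 107 108 108 108 107 108 108 109  69  51  50
   61  46  40  42  42  41  40  40  41  41  43  40  54  54  51  52  76 109
  118  95  52  38  42  41  40  42  39  42  40  40  41  41  38  37  63  51]
 [ 97  98  93  99 104 108 104 101 102 100 101 101  99  99 105  65  49  51
   68  49  37  40  40  39  39  38  40  39  37  38  46  49  50  46  64 100
  112  93  54  37  36  41  41  40  40  40  41  40  40  41  42  39  62  55]
 [ 85  86  86  89  97 103  95  92  91  92  90  92  93  92  93  66  49  47
   54  42  35  38  38  37  39  39  36  39  38  35  44  48  47  43  56  91
  105  90  53  39  40  41  38  41  41  42  40  41  40  41  42  40  57  54]]
```

View pics/z1.png

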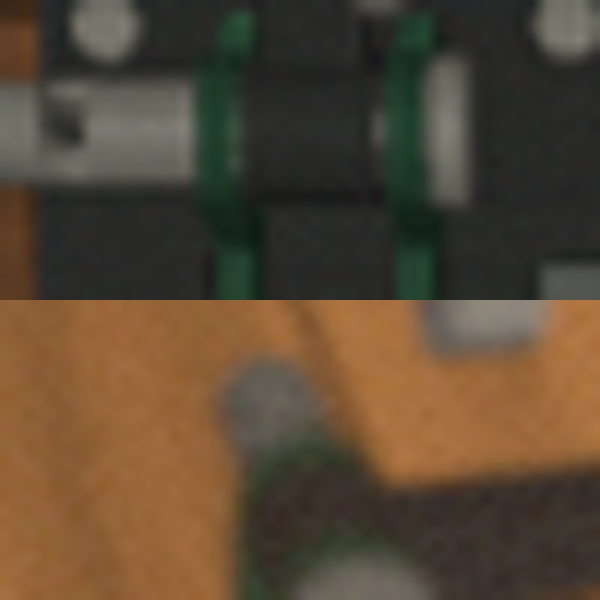

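Top view shows the pin home, with its head against the cheek. The cross hole is a dark spot at about (261.8,184.5), at local y of about 50 mm. Now to the cotter.

```bash
python3 -m crank '0 0.025 0 0 0 0 0;-0.002 0.05 0 0 0 0 1;-0.003 0.05 0 0 0 -0.5 1;-0.003 0.05 0 0 0 -0.4 1;-0.003 0.05 0 0 0 -0.4 1;0 0.05 0 0 0 0 1;0 0 0 0 0 0 1;0 0 0 0 0 0 1'
python3 - <<'E'
from h import *
s=sensors.sense();p=s["ee_pos"];d=np.array([.524,-.2935,.113])-p
from scipy.spatial.transform import Rotation as R
r=R.from_quat(s["orientation"]);print(p,r.as_matrix()[:,0],r.inv().apply(d))
E
```

```text
t: 8.7
ee_pos: [0.5356, -0.2925, 0.2069]
orientation: [0.998, 0.068, -0.001, -0.001]
wrist_force: [-0.3, 2.0, 0.4]
opening: 0.077
[ 0.5356 -0.2925  0.2069] [ 0.9908  0.1355 -0.0019] [-0.0114 -0.0004  0.0939]
```

```bash
python3 -m crank '-0.0057 0 0 0 0 0 1;-0.0057 0 0.01 0 0 0 1;0 0 0.03 0 0 0 1;0 0 0.03 0 0 0 1;0 0 0.024 0 0 0 1;0 0 0 0 0 0 1;0 0 0 0 0 0 1'
python3 - <<'E'
from h import *
t=imaging.read_camera("top")[...,::-1];s=imaging.read_camera("side")[...,::-1]
cv2.imwrite("pics/t2.png",t);cv2.imwrite("pics/s2.png",s)
f=lambda im,x,y,w,h,k:cv2.resize(im[y:y+h,x:x+w],None,fx=k,fy=k,interpolation=cv2.INTER_CUBIC)
cv2.imwrite("pics/z2.png",np.hstack([f(t,400,150,80,75,5),f(s,335,245,80,75,5)]))
E
```

```text
t: 9.57
ee_pos: [0.525, -0.2949, 0.1152]
orientation: [0.998, 0.068, 0.0, 0.0]
wrist_force: [0.2, -0.0, 0.3]
opening: 0.0939
```

View pics/z2.png

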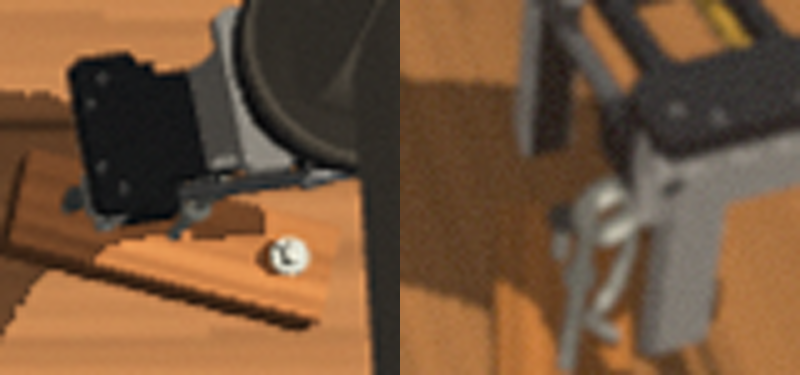

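Run:
```python
from h import *
from scipy.spatial.transform import Rotation as R
s=sensors.sense();r=R.from_quat(s["orientation"]).as_matrix();p=s["ee_pos"]
print(p,"grasp",proj("side",p+r@[0,0,.003]))
for y in(-.0595,-.047,.047,.0595):
  for x in(-.008,.008): print(y,x,(proj("side",p+r@[x,y,.022])-[335,245]+.5)*5-.5+[400,0])
```

```text
[ 0.5253 -0.2952  0.1156] grasp [376.6734 286.079 ]
-0.0595 -0.008 [519.2083 139.7058]
-0.0595 0.008 [558.153  129.9779]
-0.047 -0.008 [532.5869 162.0238]
-0.047 0.008 [571.9166 152.065 ]
0.047 -0.008 [644.2429 348.2868]
0.047 0.008 [686.7207 336.2967]
0.0595 -0.008 [660.7427 375.8116]
0.0595 0.008 [703.6758 363.5053]
```

```bash
python3 -m crank '0 0 0.002 0 0 0 0.2;0 0 0 0 0 0 -0.4;0 0 0 0 0 0 -0.7;0 0 0 0 0 0 -1;0 0 0 0 0 0 -1;0 0 0 0 0 0 -1;0 0 0 0 0 0 -1;0 0 0 0 0 0 -1' 6;python3 -m crank '0 0 0 0 0 0 -1;0 0 0 0 0 0 -1;0 0 0 0 0 0 -1;0 0 0 0 0 0 -1' 30
```

```text
t: 10.68
ee_pos: [0.5248, -0.295, 0.1125]
orientation: [0.998, 0.068, 0.0, -0.0]
wrist_force: [0.4, 0.5, 0.3]
opening: 0.0174
t: 11.18
ee_pos: [0.5247, -0.2952, 0.1125]
orientation: [0.998, 0.068, -0.0, 0.0]
wrist_force: [-0.1, -2.2, -1.5]
opening: 0.0098
```

```bash
python3 -m crank '0 0 -0.004 0 0 0 -1;0 0 -0.006 0 0 0 -1;0 0 -0.01 0 0 0 -1;0 0 -0.02 0 0 0 -1;0 0 -0.04 0 0 0 -1;0 0 -0.05 0 0 0 -1;0 0 0 0 0 0 -1;0 0 0 0 0 0 -1' 50;python3 -m crank '0 -0.03 0 0 0 0.45 -1;0 -0.05 0 0 0 0.45 -1;0 -0.05 0 0 0 0.4 -1;0 -0.05 0 0 0 0 -1;0 -0.05 0 0 0 0 -1;0 -0.05 0 0 0 0 -1;0 -0.05 0 0 0 0 -1;0 -0.03 0 0 0 0 -1;0 0 0 0 0 0 -1;0 0 0 0 0 0 -1'
python3 - <<'E'
from h import *
from scipy.spatial.transform import Rotation as R
s=sensors.sense();r=R.from_quat(s["orientation"]).as_matrix();p=s["ee_pos"]
print(r[:,0],s["opening"])
t=imaging.read_camera("top")[...,::-1];s=imaging.read_camera("side")[...,::-1]
cv2.imwrite("pics/t3.png",t);cv2.imwrite("pics/s3.png",s)
f=lambda im,x,y,w,h,k:cv2.resize(im[y:y+h,x:x+w],None,fx=k,fy=k,interpolation=cv2.INTER_CUBIC)
cv2.imwrite("pics/z3.png",np.hstack([f(t,220,120,100,100,4),f(s,280,100,100,100,4)]))
E
```

```text
t: 12.18
ee_pos: [0.5244, -0.2945, 0.2424]
orientation: [0.998, 0.068, -0.0, -0.0]
wrist_force: [0.7, -0.5, -1.3]
opening: 0.0096
t: 13.42
ee_pos: [0.5139, 0.0638, 0.2416]
orientation: [1.0, -0.0, -0.001, 0.0]
wrist_force: [0.2, -1.0, -0.7]
opening: 0.0096
[ 1.     -0.0009 -0.0017] 0.009643357774849246
```

View pics/z3.png

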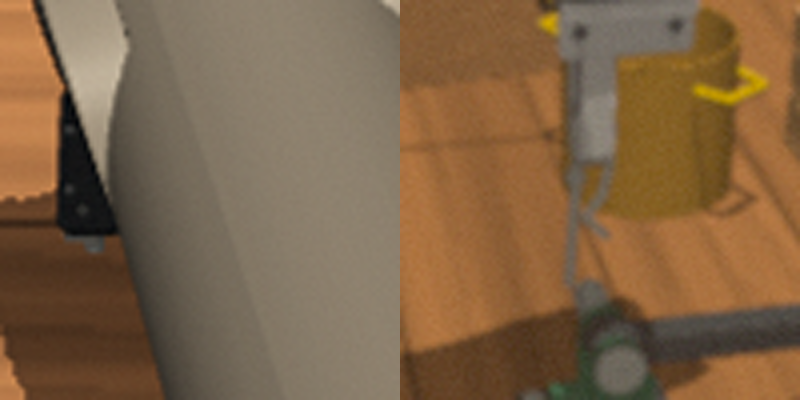

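Side crop: the cotter hangs leg-down. The leg runs from about (575,165) to its tip at (570,282) in the crop, with the bow to the right. I'll measure the leg line and tip from the saturation mask and compare them with the prediction.

```bash
cat > leg.py <<'E'
from h import *
def leg(s,c0,c1,r0,r1):
    S=cv2.cvtColor(s,cv2.COLOR_BGR2HSV)[...,1].astype(int)
    out=[]
    for r in range(r0,r1):
        w=np.clip(120-S[r,c0:c1],0,None).astype(float)
        out.append((r,(w*np.arange(c0,c1)).sum()/max(w.sum(),1e-9),w.sum()))
    return np.array(out)
E
python3 - <<'E'
from leg import *
s=cv2.imread("pics/s3.png");print(cv2.cvtColor(s,cv2.COLOR_BGR2HSV)[140:176,316:334,1])
print(leg(s,317,327,150,172))
p=sensors.sense()["ee_pos"];print(p)
for dz in(.03,.06,.1035): print(proj("side",p+[-.008,0,-dz]))
E
```

```text
[[167 158 153 153 165 165 140  70  52  46  56  68  70  70  68  52  51 106]
 [165 156 159 157 180 154 111  60  52  70  98 113 131 135 108  77  64 111]
 [153 155 163 172 165 133  88  54  52  82 137 163 174 173 140  73  77 124]
 [160 152 171 161 158 113  66  43  43  70 124 177 191 167 115  68  73 131]
 [152 156 159 164 153  99  54  33  44  61 115 167 185 165 102  60  89 148]
 [160 160 156 154 160 117  64  40  46  78 131 175 183 154  86  66 100 164]
 [164 158 156 163 160 153  85  51  68 106 152 178 179 134  77  75 125 175]
 [159 163 170 166 168 154 111  54  69 114 175 188 172 113  62  76 134 175]
 [158 159 163 165 164 151 111  53  65 136 177 181 140  97  59  84 153 183]
 [159 155 160 160 158 166 110  61  73 140 189 150 116  71  67 109 156 190]
 [161 159 167 165 164 149 104  55  83 140 169 114  74  57  92 139 182 178]
 [160 156 160 164 159 148  98  61  89 135 132  95  65  74 133 185 196 194]
 [156 158 159 158 165 145 101  55  87 114  96  65  83 125 167 179 181 183]
 [162 162 161 151 157 139  94  54  79  84  68  64 102 151 168 183 172 185]
 [158 156 163 159 152 132  89  58  79  80  60  62 
[... 1644 characters left out ...]
3.0804 112.    ]
 [152.     323.6667 147.    ]
 [153.     324.0995 221.    ]
 [154.     324.1538 234.    ]
 [155.     323.901  192.    ]
 [156.     322.9661 118.    ]
 [157.     322.7857 112.    ]
 [158.     322.5556  99.    ]
 [159.     322.5114  88.    ]
 [160.     322.4     95.    ]
 [161.     322.3838  99.    ]
 [162.     322.3725 102.    ]
 [163.     322.2982 114.    ]
 [164.     322.2897 107.    ]
 [165.     322.191   89.    ]
 [166.     322.1    120.    ]
 [167.     322.1552 116.    ]
 [168.     322.     110.    ]
 [169.     321.798   99.    ]
 [170.     323.2517 151.    ]
 [171.     324.4213 235.    ]]
[0.5141 0.0633 0.242 ]
[324.2187 143.5097]
[324.0865 155.1359]
[323.9025 171.3204]
```

Run:
```python
from h import *
s=cv2.imread("pics/s1.png");t=cv2.imread("pics/t1.png")
print(proj("side",(.534,.1304,.091)),proj("side",(.534,.1464,.091)),proj("side",(.534,.1028,.091)))
print(cv2.cvtColor(s,cv2.COLOR_BGR2GRAY)[190:206,320:336]);print(cv2.cvtColor(s,cv2.COLOR_BGR2HSV)[190:206,320:336,1])
print(cv2.cvtColor(t,cv2.COLOR_BGR2GRAY)[178:194,250:272])
print(proj("top",(.534,.0798+.0506,.091)))
```

```text
[328.9457 172.9526] [327.6093 169.809 ] [331.3236 178.546 ]
[[112 113 118 103  82  66  57  65  65  79  95 107 105 103 105 105]
 [111 113 116 106  86  68  57  60  67  83 102 104 104 104 102 106]
 [111 115 112 104  85  62  58  61  70  88 106 103 104 103 104 104]
 [107 112 106  97  80  61  59  61  70  90 102 100 103 105 101 107]
 [ 99  97  92  79  63  60  57  62  70  90  99 104 103 103 100 103]
 [ 74  73  72  65  57  58  59  56  67  81  96 104 105 103 101 103]
 [ 61  62  62  61  61  63  61  60  63  70  87  98 103 105 107 104]
 [ 67  63  64  60  62  58  58  60  61  67  76  85  93  99 100  96]
 [ 67  63  64  62  64  67  63  56  59  63  68  70  76  82  83  81]
 [ 60  61  66  63  62  64  63  58  60  59  64  62  69  70  67  66]
 [ 63  63  63  64  61  63  63  55  62  60  61  57  61  60  61  58]
 [ 65  62  66  61  61  63  60  60  61  62  60  65  63  61  60  62]
 [ 63  62  60  61  63  61  58  59  58  62  62  56  61  58  66  59]
 [ 62  61  60  63  65  61  58  56  59  60  61  62  58  61  63  63]
 [ 63  58  64  62  63  63  63  61  62  61  60  63  61  56  67  62]
 [ 59  64  64  67  64  67  66  67  
[... 1914 characters left out ...]
6 115 116
  115 115 116 115]
 [ 73  54  58  57  55  72 101 106 107 106  89  86  82  90 105 107 108 108
  108 107 108 108]
 [ 74  57  58  59  57  60  90  96  97  98  93  99 104 108 104 101 102 100
  101 101  99  99]
 [ 74  59  59  60  60  58  79  82  85  86  86  89  97 103  95  92  91  92
   90  92  93  92]
 [ 74  56  60  60  59  59  61  64  66  56  55  55  58  61  60  57  57  58
   56  56  56  58]
 [115  73  59  60  61  61  60  61  62  48  41  37  41  38  39  37  39  39
   40  37  39  38]
 [128  81  61  61  63  62  61  63  65  51  41  41  40  43  42  41  39  40
   41  41  42  42]
 [133  85  63  66  66  67  67  65  66  53  45  40  41  42  42  40  41  41
   41  42  41  41]]
[261.5851 184.2318]
```

```bash
python3 - <<'E'
from h import *
s=cv2.imread("pics/s1.png")
print(cv2.cvtColor(s,cv2.COLOR_BGR2GRAY)[166:182,318:338]);print(cv2.cvtColor(s,cv2.COLOR_BGR2HSV)[166:182,318:338,1])
for dx in(-.011,.011): print(proj("side",(.534+dx,.13,.08)),proj("side",(.534+dx,.146,.08)))
E
python3 -m crank '0 -0.02 0.01 0 0.5 0 -1;0.006 -0.03 0.01 0 0 0 -1;0.01 -0.017 0.01 0 0 0 -1;0.01 0 0.01 0 0 0 -1;0 0 0 0 0 0 -1;0 0 0 0 0 0 -1'
python3 - <<'E'
from leg import *
from scipy.spatial.transform import Rotation as R
s=sensors.sense();r=R.from_quat(s["orientation"]).as_matrix();p=s["ee_pos"];print(p,r[:,2])
im=imaging.read_camera("side")[...,::-1];cv2.imwrite("pics/s4.png",im)
for dz in(.04,.07,.1035): print(proj("side",p+[-.008,0,-dz]))
print(cv2.cvtColor(im,cv2.COLOR_BGR2HSV)[136:180,318:338,1])
E
```

```text
[[106 109 108 107 108 108 107 113 115 119 118 110  93 108 120 126 129 124
  125 125]
 [113 104 109 107 104 109 110 108 110 119 120 109  97  98 118 125 128 127
  126 124]
 [109 110 107 105 108 107 108 107 109 111 118 116 104 101 108 120 126 126
  124 125]
 [112 108 108 106 107 109 102 106 103 107 111 110 100  98 101 121 125 125
  122 120]
 [110 108 105 103 105 103 100  98  94  96  95 100 101  97 100 109 123 125
  126 123]
 [112 108 105 105 101 103  98  93  93  94  95  95  94  95  97 105 116 121
  125 126]
 [112 112 109 111 104  96  87  91  96  94  96  89  93  95  93  99 114 123
  126 126]
 [110 106 110 109  97  92  87  88  92  97 100  95  93  93 101  97 107 121
  125 124]
 [110 109 109 107  99  87  82  85  88  95  90  92  89  92  88  91 102 113
  128 125]
 [114 110 114 106 101  90  88  86  89  93  90  85  81  75  84  88  94 108
  123 125]
 [118 107 109 111 107  97  88  90  87  89  79  80  74  73  72  79  83 100
  113 123]
 [115 114 111 110 108 101  89  81  75  76  69  66  61  59  62  65  71  89
  111 118]
 [116 115 110 108 107 101  95  76  69  64  57  54  60  58  50  54  57  72
   99 
[... 4978 characters left out ...]
 162 171
  151 159]
 [168 153 156 147 123  80  48  43  43  30  48  36  33  48  88 142 142 173
  155 162]
 [161 153 152 139 124  72  42  51  41  40  38  37  31  36  70 146 154 148
  158 165]
 [142 151 157 146 116  72  40  42  37  43  41  33  37  40  68 116 157 149
  151 153]
 [160 142 170 163 129  82  42  34  35  37  43  47  38  50  82 138 165 150
  165 161]
 [161 154 154 149 140  95  49  39  43  34  37  39  54  41  65  97 135 144
  161 152]
 [154 164 152 147 142 114  62  53  49  44  50  55  60  67  54  76  88 155
  152 149]
 [161 151 168 156 164 128 108  48  55  68  67  79  64  68  54  64  73 105
  136 167]
 [163 148 157 146 197 155 101  75  64  53  43  39  57  56  45  42  42  73
   91 127]]
```

Leg is now vertical: columns 329.4→329.1 against 329.3→329.0 predicted. It sits over the hole in x. Easing down and feeling.

```bash
python3 -m crank '-0.0002 0 0.004 0 0 0 -1;-0.0001 0 0.003 0 0 0 -1;0 0 0 0 0 0 -1;0 0 0 0 0 0 -1'
python3 -m crank '-0.0001 0 0.001 0 0 0 -1;0 0 0.001 0 0 0 -1;0 0 0 0 0 0 -1'
python3 -m crank '-0.0001 0 0.001 0 0 0 -1;0 0 0 0 0 0 -1'
python3 - <<'E'
from h import *
im=imaging.read_camera("side")[...,::-1];cv2.imwrite("pics/s5.png",im)
f=lambda im,x,y,w,h,k:cv2.resize(im[y:y+h,x:x+w],None,fx=k,fy=k,interpolation=cv2.INTER_CUBIC)
cv2.imwrite("pics/z5.png",cv2.convertScaleAbs(f(im,310,145,40,40,14),alpha=1.6,beta=-30))
E
```

```text
t: 14.82
ee_pos: [0.542, 0.1315, 0.197]
orientation: [1.0, -0.0, 0.026, -0.0]
wrist_force: [-0.2, -0.6, -1.5]
opening: 0.0098
t: 15.2
ee_pos: [0.542, 0.1315, 0.1948]
orientation: [1.0, -0.0, 0.026, -0.0]
wrist_force: [0.7, 0.1, -1.1]
opening: 0.0095
t: 15.45
ee_pos: [0.5419, 0.1315, 0.1938]
orientation: [1.0, -0.0, 0.026, -0.0]
wrist_force: [-0.4, 0.0, -0.8]
opening: 0.0094
```

View pics/z5.png

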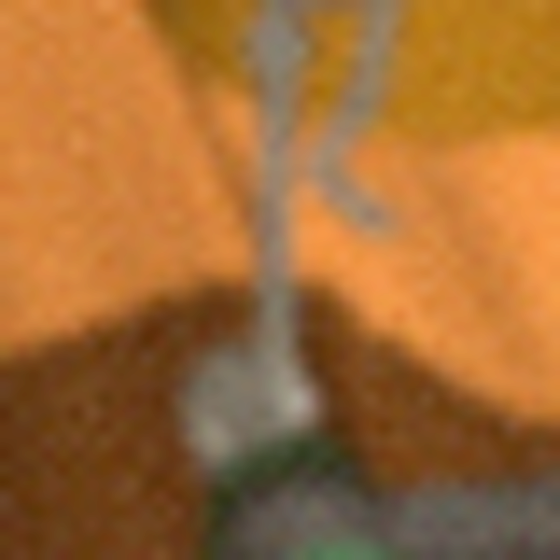

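Run:
```python
from leg import *
im=cv2.imread("pics/s5.png");l=leg(im,326,334,158,171);print(l[::2])
a=cv2.imread("pics/s1.png");S=cv2.cvtColor(a,cv2.COLOR_BGR2HSV)[...,1].astype(float)
for r in(172,173,174,175):
    x=np.arange(318,338);v=S[r,318:338]<100;w=np.clip(100-S[r,318:338],0,55);print(r,(w*x).sum()/w.sum(),w.sum()/55)
p=sensors.sense()["ee_pos"];print(p)
for dz in(.08,.1035): print(proj("side",p+[-.008,0,-dz]))
for y in(.1304,.1325):print(proj("side",(.534,y,.091)))
print(proj("side",(.535,.13,.091)))
```

```text
[[158.     330.3986 138.    ]
 [160.     329.051   98.    ]
 [162.     329.2558  86.    ]
 [164.     329.2308 104.    ]
 [166.     329.4064 187.    ]
 [168.     329.3005 193.    ]
 [170.     328.1813 375.    ]]
172 326.97014925373134 6.090909090909091
173 327.1602067183463 7.036363636363636
174 327.3626943005181 7.0181818181818185
175 327.3896848137536 6.345454545454546
[0.5419 0.1315 0.1939]
[328.9754 164.9933]
[328.8259 172.9521]
[328.9457 172.9526]
[328.7686 172.5359]
[329.361  172.9931]
```

```bash
python3 -m crank '-0.001 0 0 0 0 0 -1;0 0 0.0005 0 0 0 -1;0 0 0.0005 0 0 0 -1;0 0 0 0 0 0 -1'
python3 -m crank '-0.0001 0 0.0005 0 0 0 -1;0 0 0.0005 0 0 0 -1;0 0 0 0 0 0 -1'
python3 - <<'E'
from h import *
s=sensors.sense();print(s["ee_pos"],s["wrist_force"],s["torque"])
E
```

```text
t: 16.0
ee_pos: [0.5409, 0.1315, 0.1928]
orientation: [1.0, -0.0, 0.026, 0.0]
wrist_force: [-0.3, 0.3, -0.2]
opening: 0.0094
t: 16.38
ee_pos: [0.5407, 0.1314, 0.1917]
orientation: [1.0, -0.0, 0.026, 0.0]
wrist_force: [-2.0, -0.1, -1.5]
opening: 0.0094
[0.5407 0.1314 0.1917] [-1.9868 -0.1226 -1.4851] [ 0.0448  0.6787 -0.0434]
```

```bash
python3 -m crank '-0.0005 0 0 0 0 0 -1;0 0 0 0 0 0 -1;0 0 0 0 0 0 -1'; python3 -m crank '0 0 0.0005 0 0 0 -1;0 0 0.0005 0 0 0 -1;0 0 0 0 0 0 -1'
python3 - <<'E'
from h import *
s=sensors.sense();print(s["ee_pos"],s["wrist_force"],s["torque"])
E
```

```text
t: 16.75
ee_pos: [0.5405, 0.1315, 0.1919]
orientation: [1.0, -0.0, 0.026, -0.0]
wrist_force: [-0.9, 0.1, -0.5]
opening: 0.0096
t: 17.12
ee_pos: [0.5405, 0.1315, 0.1907]
orientation: [1.0, -0.0, 0.026, -0.0]
wrist_force: [-1.5, -0.8, -1.8]
opening: 0.0098
[0.5405 0.1315 0.1907] [-1.4787 -0.8377 -1.7674] [0.0687 0.5682 0.0081]
```

```bash
python3 -m crank '-0.0004 0 0.001 0 0 0 -1;-0.0001 0 0.001 0 0 0 -1;0 0 0.001 0 0 0 -1;0 0 0 0 0 0 -1'; python3 -m crank '-0.0001 0 0.002 0 0 0 -1;-0.0001 0 0.002 0 0 0 -1;0 0 0 0 0 0 -1'
python3 - <<'E'
from h import *
s=sensors.sense();print(s["ee_pos"],s["wrist_force"],s["torque"])
im=imaging.read_camera("side")[...,::-1];cv2.imwrite("pics/s6.png",im)
f=lambda im,x,y,w,h,k:cv2.resize(im[y:y+h,x:x+w],None,fx=k,fy=k,interpolation=cv2.INTER_CUBIC)
cv2.imwrite("pics/z6.png",cv2.convertScaleAbs(f(im,310,145,40,40,14),alpha=1.6,beta=-30))
E
```

```text
t: 17.62
ee_pos: [0.5402, 0.1315, 0.1877]
orientation: [1.0, -0.0, 0.026, -0.0]
wrist_force: [-1.9, -0.9, -1.2]
opening: 0.0098
t: 18.0
ee_pos: [0.5402, 0.1314, 0.1836]
orientation: [1.0, -0.0, 0.026, 0.0]
wrist_force: [-0.8, -0.0, -1.0]
opening: 0.0094
[0.5402 0.1314 0.1836] [-0.7962 -0.0221 -0.9976] [0.0605 0.308  0.0114]
```

View pics/z6.png

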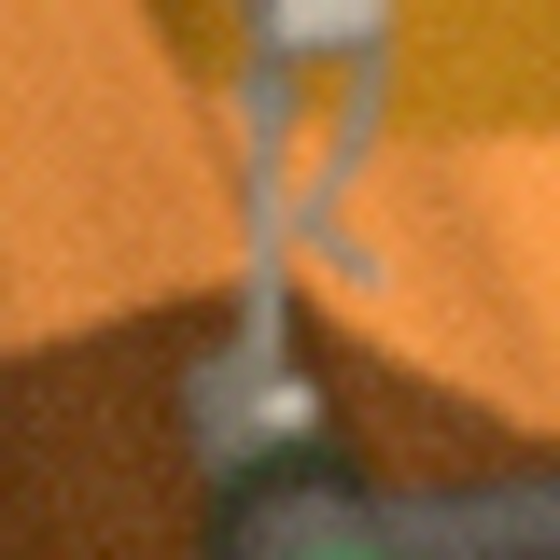

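The side view shows the leg entering the pin's crest at about (265,370) in the crop, with pin visible in front of it. Forces are near zero, so it is in the hole. Continuing down.

```bash
python3 -m crank '-0.0002 0 0.002 0 0 0 -1;-0.0001 0 0.002 0 0 0 -1;-0.0001 0 0.002 0 0 0 -1;-0.0001 0 0.002 0 0 0 -1;0 0 0 0 0 0 -1';python3 -m crank '-0.0001 0 0.002 0 0 0 -1;-0.0001 0 0.002 0 0 0 -1;-0.0001 0 0.002 0 0 0 -1;-0.0001 0 0.002 0 0 0 -1;0 0 0 0 0 0 -1'
python3 - <<'E'
from h import *
s=sensors.sense();print(s["ee_pos"],s["wrist_force"],s["torque"])
E
```

```text
t: 18.68
ee_pos: [0.5401, 0.1315, 0.1756]
orientation: [1.0, -0.0, 0.026, -0.0]
wrist_force: [0.2, 0.1, -0.8]
opening: 0.0094
t: 19.3
ee_pos: [0.5401, 0.1315, 0.1676]
orientation: [1.0, -0.0, 0.026, -0.0]
wrist_force: [-0.8, -0.2, -1.1]
opening: 0.0097
[0.5401 0.1315 0.1676] [-0.836  -0.2169 -1.105 ] [ 0.0058  0.2511 -0.0049]
```

```bash
python3 -m crank '-0.0001 0 0.002 0 0 0 -1;-0.0001 0 0.002 0 0 0 -1;-0.0001 0 0.002 0 0 0 -1;-0.0001 0 0.002 0 0 0 -1;0 0 0 0 0 0 -1';python3 -m crank '-0.0001 0 0.002 0 0 0 -1;-0.0001 0 0.002 0 0 0 -1;-0.0001 0 0.002 0 0 0 -1;0 0 0 0 0 0 -1';python3 -m crank '-0.0001 0 0.002 0 0 0 -1;-0.0001 0 0.002 0 0 0 -1;0 0 0 0 0 0 -1'
```

```text
t: 19.92
ee_pos: [0.5401, 0.1315, 0.1596]
orientation: [1.0, -0.0, 0.026, -0.0]
wrist_force: [-0.6, 0.1, -0.7]
opening: 0.0098
t: 20.42
ee_pos: [0.5401, 0.1315, 0.1536]
orientation: [1.0, -0.0, 0.026, -0.0]
wrist_force: [-0.7, -0.6, -0.3]
opening: 0.0094
t: 20.8
ee_pos: [0.5402, 0.1315, 0.1496]
orientation: [1.0, -0.0, 0.026, -0.0]
wrist_force: [-0.6, -0.7, -0.5]
opening: 0.0099
```

```bash
D='-0.0001 0 0.001 0 0 0 -1'; for i in 1; do python3 -m crank '-0.0001 0 0.001 0 0 0 -1;0 0 0.001 0 0 0 -1;-0.0001 0 0.001 0 0 0 -1;0 0 0.001 0 0 0 -1' | grep -v ori; done; python3 -m crank '-0.0001 0 0.001 0 0 0 -1;0 0 0.001 0 0 0 -1' 60| grep -v ori;python3 -m crank '-0.0001 0 0.001 0 0 0 -1;0 0 0.001 0 0 0 -1'| grep -v ori
```

```text
t: 21.3
ee_pos: [0.5405, 0.1317, 0.1462]
wrist_force: [-1.4, -0.5, 7.4]
opening: 0.0099
t: 21.55
ee_pos: [0.5406, 0.1317, 0.1443]
wrist_force: [-2.3, 0.4, 6.6]
opening: 0.0096
t: 21.8
ee_pos: [0.5404, 0.1317, 0.1421]
wrist_force: [-1.9, 0.4, 5.0]
opening: 0.0097
```

```bash
python3 -m crank '-0.0001 0 0.001 0 0 0 -1;0 0 0.001 0 0 0 -1;-0.0001 0 0.001 0 0 0 -1;0 0 0.001 0 0 0 -1' | grep -v ori; python3 -m crank '-0.0001 0 0.001 0 0 0 -1;0 0 0.001 0 0 0 -1;-0.0001 0 0.001 0 0 0 -1;0 0 0.001 0 0 0 -1' | grep -v ori
```

```text
t: 22.3
ee_pos: [0.5403, 0.1315, 0.1376]
wrist_force: [0.0, 0.4, 0.5]
opening: 0.0096
t: 22.8
ee_pos: [0.5402, 0.1314, 0.1336]
wrist_force: [0.7, -0.4, -3.4]
opening: 0.0097
```

```bash
python3 -m crank '-0.0001 0 0.001 0 0 0 -1;0 0 0.001 0 0 0 -1;0 0 0.001 0 0 0 -1' | grep -v ori;python3 -m crank '-0.0001 0 0.001 0 0 0 -1;0 0 0.001 0 0 0 -1' | grep -v ori
```

```text
t: 23.18
ee_pos: [0.5402, 0.1315, 0.1306]
wrist_force: [1.6, -0.1, -1.9]
opening: 0.0096
t: 23.42
ee_pos: [0.5402, 0.1315, 0.1287]
wrist_force: [0.1, 0.1, -1.4]
opening: 0.0095
```

```bash
python3 -m crank '-0.0001 0 0.001 0 0 0 -1;0 0 0.001 0 0 0 -1;0 0 0 0 0 0 -1' | grep -v ori;python3 -m crank '0 0 0.0007 0 0 0 -1;0 0 0.0007 0 0 0 -1;0 0 0 0 0 0 -1' | grep -v ori
```

```text
t: 23.8
ee_pos: [0.5402, 0.1315, 0.1266]
wrist_force: [-1.1, -0.4, -1.7]
opening: 0.0099
t: 24.18
ee_pos: [0.5403, 0.1316, 0.1255]
wrist_force: [-1.2, -0.4, 2.8]
opening: 0.0096
```

```bash
python3 -m crank '0 0 0.0006 0 0 0 -1;0 0 0 0 0 0 -1' | grep -v ori;python3 -m crank '0 0 0.0006 0 0 0 -1;0 0 0 0 0 0 -1' | grep -v ori
```

```text
t: 24.42
ee_pos: [0.5405, 0.1315, 0.1251]
wrist_force: [-3.8, -0.9, 9.3]
opening: 0.0093
t: 24.68
ee_pos: [0.5406, 0.1316, 0.1249]
wrist_force: [-5.6, -1.4, 14.2]
opening: 0.0094
```

```bash
python3 -m crank '0 0 -0.0008 0 0 0 -1;0 0 0 0 0 0 -0.4;0 0 0 0 0 0 -0.4;0 0 0 0 0 0 -0.4;0 0 0 0 0 0 -0.4';python3 -m crank '0 0 -0.02 0 0 0 -0.4;0 0 -0.03 0 0 0 -0.4;0 0 -0.04 0 0 0 -0.4;-0.03 0.03 -0.04 0 0 0 -0.4;-0.03 0.05 0 0 0 0 -0.4;-0.03 0.05 0 0 0 0 -0.4;0 0.05 0 0 0 0 -0.4;0 0.05 0 0 0 0 -0.4;0 0.05 0 0 0 0 -0.4;0 0.05 0 0 0 0 -0.4;0 0.05 0 0 0 0 -0.4;0 0 0 0 0 0 -0.4'
python3 - <<'E'
from h import *
s=imaging.read_camera("side")[...,::-1];t=imaging.read_camera("top")[...,::-1]
cv2.imwrite("pics/s7.png",s);cv2.imwrite("pics/t7.png",t)
f=lambda im,x,y,w,h,k:cv2.resize(im[y:y+h,x:x+w],None,fx=k,fy=k,interpolation=cv2.INTER_CUBIC)
cv2.imwrite("pics/z7.png",np.hstack([f(s,305,145,50,60,8),f(t,245,155,50,60,8)]))
E
```

```text
t: 25.3
ee_pos: [0.5404, 0.1315, 0.1248]
orientation: [1.0, -0.0, 0.026, -0.0]
wrist_force: [0.3, -0.3, 0.5]
opening: 0.0281
t: 26.8
ee_pos: [0.4427, -0.2519, 0.2497]
orientation: [1.0, -0.003, 0.026, 0.0]
wrist_force: [0.2, 0.1, -1.0]
opening: 0.0282
```

View pics/z7.png

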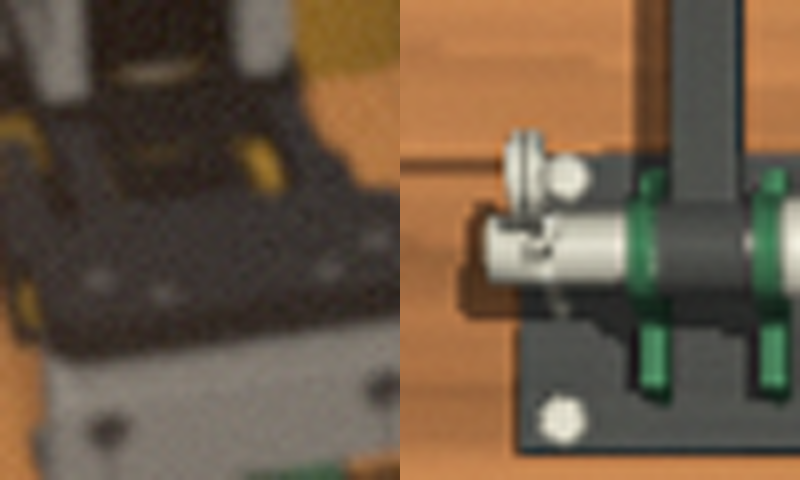

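View pics/t7.png

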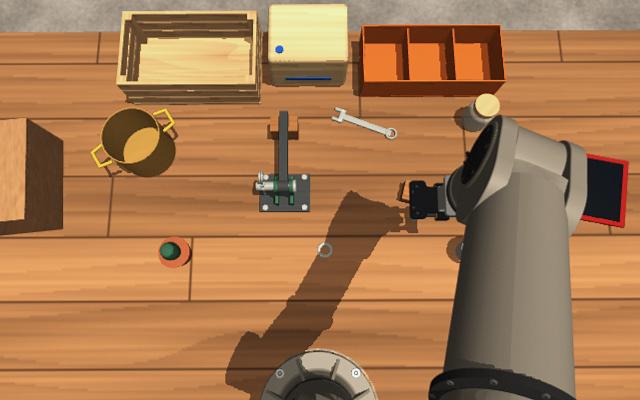

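```bash
python3 -m crank '0.05 0 0 0 0 0 -0.4;0.05 0 0 0 0 0 -0.4;0.05 0 0 0 0 0 -0.4;0.05 0 0 0 0 0 -0.4;0 0 0 0 0 0 -0.4;0 0 0 0 0 0 -0.4'
python3 - <<'E'
from h import *
s=imaging.read_camera("side")[...,::-1]
cv2.imwrite("pics/s8.png",s)
f=lambda im,x,y,w,h,k:cv2.resize(im[y:y+h,x:x+w],None,fx=k,fy=k,interpolation=cv2.INTER_CUBIC)
cv2.imwrite("pics/z8.png",np.hstack([f(s,305,140,50,60,9),cv2.resize(s[200:400,280:420],(378,540))]))
print(proj("side",(.534,.1315,.091)),proj("side",(.534,.1315,.022)),proj("side",(.542,.1315,.122)))
E
```

```text
t: 27.65
ee_pos: [0.643, -0.2473, 0.2601]
orientation: [1.0, 0.0, 0.026, -0.0]
wrist_force: [-0.9, -0.5, 0.7]
opening: 0.028
[328.8528 172.7342] [328.4326 195.0673] [332.1451 161.8852]
```

View pics/z8.png

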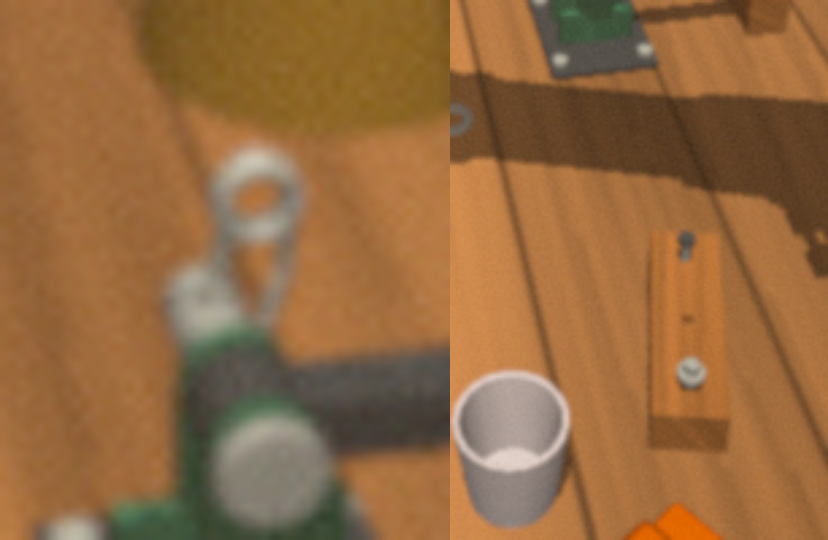

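The coil sits at about (333.1,161.5), against (332.1,161.9) predicted for fully seated. The bow is over the pin's +x side, and the bolt, stud and tin are standing as before. Handing in.

```bash
python3 -c "
from bench import env;print(env.job_done())"
```

```text
the job is handed in; nothing more can be done
None
```

The drawbar is coupled: the clevis pin is home, the spring cotter is through its cross hole, and I handed the job in at about 28 s.

- **Pin:** I eased it in against about 8 N of friction until it stopped hard at 16 N. The top view showed its head against the cheek.
- **Cotter:** I gripped it by the coil, corrected its lean by 3°, and felt the leg into the hole. The bow snapped over at about 7 N, and the stop ring then landed at 14 N, with the gripper at the expected height.
- **Last checks:**
  - After release, the coil was within about 1 px of the position predicted for a fully seated cotter, with the bow on the pin's +x side.
  - The bolt and stud are still in the block, and the tin and cactus are standing.
- **Disagreement:** contact with the pin head put the coupling about 2 mm further along +y than the cameras did. I set the cotter's y between the two values, and it went in without a search.
- **Not seen directly:** the stop ring on the pin was too small to see clearly. That it is seated rests on the force, the gripper height and the coil's position.

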